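# Shut and lock the service hatch of a decorating wheel

### The job

The grey service hatch on the plate-decorating machine stands ajar. Push it down with a fingertip until it is fully shut, then set the fingertip in the slot of the red quarter-turn fastener and turn it clockwise all the way to its stop, so that the slot points at the two green marks and the hatch is locked. Grasp and lift nothing, do not open the hatch wider, and leave the crockery, jars and tools where they stand; finish clear of everything.

Things in the scene. Friction and masses are not known exactly. Their poses are not given: they have to be found in the camera images.
- machine: White fixed box, 440 (x) by 300 (y) by 95 mm high; front (own -x) to the robot, yaw up to 0.4 rad. Origin: centre of its underside. In its frame: hinge line at x +30, z 95, along y; the shut hatch covers x -190 to +30, y -110 to +110, top at z 125; fastener axis then at x -90, y 0, press spot at x -168, y 0. Behind, a fixed yellow plate 188 mm across, top z 132, at x +135.
- hatch (a joint): Angle of the hatch, rad: 0 fully shut (dead stop), positive with its front edge raised (starts 0.15 to 0.5). A grey slab 220 by 220 by 30 mm, about 0.7 kg, on a stiff hinge along the underside of its far edge: it stays where it is left; about 1 to 4 N down on the press spot moves it. It carries the fastener.
- press_spot (a point): Point on the hatch's top face, mid-width, 22 mm in from its raised front edge, 198 mm from the hinge: a bare flat strip 43 mm deep between that edge and the fastener's well. Axes are the hatch's: z out of its top face.
- cam (a joint): Angle of the fastener, rad: 0 open (slot along the front edge, pointing at white marks), grows clockwise from above to a stop at 1.571, locked (slot front to back, pointing at green marks). Starts 0 to 0.45. Needs about 0.12 N m (4 N at 32 mm), stays where left. Turned past about 1.1 with the hatch up, its steel tongue keeps the hatch from shutting.
- cam_center (a point): Centre of the red fastener's top, flush with the hatch top: a disc 110 mm across in a well 114 mm across. A slot 40 mm wide, 24 mm deep, black floor, runs across its whole diameter along this point's own y (joint 0: axes as the machine's). Put the tip between the cheeks and push one sideways, some 30 mm from the axis.
- pot: Small amber jar with a red lid, 42 mm across, 50 mm high, standing on the machine beside the plate. Bystander. Origin under its centre.
- cup: White cup, 72 mm across, 70 mm high. Bystander. Origin under its centre.
- bowl: White bowl, 130 mm across, 50 mm high. Bystander. Origin under its centre.
- plate: Red plate, 200 mm across, 16 mm high, on the table. Bystander. Origin under its centre.
- block: Cork sanding block, 75 by 55 by 45 mm. Bystander. Origin under its centre.
- brush: Brush lying on the table. Bystander.
- lacquer: Amber jar with a black lid, 60 mm across, 100 mm high. Bystander. Origin under its centre.

How it is judged:
By the outcome, as a careful person would: the job done as asked, in the order asked, and still so for the second after the job is handed in, with the robot touching nothing.
It also fails if it takes over 45 s, if anything falls off the work surface, if the arm or the gripper's body presses on something with over 40 N, if the wrist force passes 120 N, or if a joint passes its speed limit or range.

### The arm

A 6-joint arm with a two-finger parallel gripper is mounted at the origin on the work surface. World frame = base frame: x ahead of the robot, y to its left, z up, the work surface at z = 0. Lengths are in m, angles in rad, forces in N, time in s.
With the tool pointing down it reaches from about 0.4 to 0.825 m from the base axis. Payload 7 kg.
Tool frame: the origin (TCP) lies on the centre line of the jaws, within the pads' length; the fingertips stand 25 mm ahead of it and the grasp point (between the pads) lies 6 mm ahead of it; z points along the fingers, y is the line along which they close (so a half turn about z gives the same grasp; the last joint's range is limited). The gripper opens to 88 mm and grips with 3 to 60 N. Pads are 19 mm wide; open, the fingers measure 130 mm over their backs; the gripper's body (78 mm by 193 mm) begins 47 mm behind the grasp point.
Start: joints at [-0.934, 0.359, 0.012, 0, -1.224, -0.288], TCP at [0.231, -0.634, 0.222] pointing down, gripper open.
Joint ranges: [-3.07, 3.07], [-1.43, 2.12], [-1.02, 1.25], [-3.03, 1.67], [-3.05, -0], [-3.03, 3.03]. Speed limits (rad/s): [2.39, 2.39, 3.01, 3.14, 3.14, 3.14].

### API

Orientations are given as a rotation vector (axis times angle).
In Python, from rig import r gives the robot as it stands.
- The arm moves only by the tool apply_moves, never from a script. Its argument "plan" is text: rows parted by semicolons, each of 6 numbers parted by spaces: the shift along the tool's x, y, z in cm, then the turn, a rotation vector about the tool's x, y, z in degrees. In form: tx ty tz rx ry rz; .... A call has 1 to 10 rows; each row is the pose to reach, as a shift and turn from the pose commanded when the call began, along the tool's axes at that moment; what a row does not reach only later rows make up. A row lasts 1/12 s, in which the tool goes at most 41.7 mm and 7.16 degrees, less where a joint would pass 70% of its speed; a pose out of reach is approached as far as the arm can. A call with a gripper value outside its range is refused whole. "grip" is the finger opening in cm, from 0 to 8.76, set as the call begins (left out, the last holds). The fingers move at their own pace and stop on an object; "squeeze" is the grip in N (left out, the last holds). Time passes only in rows, so rows that repeat a pose let the fingers close. It gives the time, the measured TCP pose, the force, the opening and the grip force at its end, in the units of the state.
- r.sense(): the state, without advancing time (a new reading comes with each control period).
- r.grab_frame(name): name is "scene" or "top" or "wrist"; returns the picture (480x640x3 uint8, red, green, blue); there is no depth.
- r.camera_info(name): a dict with "fovy" (degrees; the focal length in pixels is half the picture's height over the tangent of half this angle, whatever the lens; pixels are square), "cx", "cy" (the principal point, pixels), "T" (4x4, takes a point from camera to world coordinates). Camera axes: x right, y down, z forward; pixel columns grow to the right and rows downward; lengths in m; the calibration is good to about 2 mm. A picture is of the moment at which its call begins: read the wrist's pose just before it. camera_info takes no time and is no camera call; for the wrist camera it gives the pose at the moment of the call.
- r.job_done(): hands the job in; it is judged then, once.
Trained networks look in the newest picture that a camera, given by its name, has taken for a name from the list of things; names that differ only in an ending like _2 or _b are one class to them, and where a whole thing is asked for, a point or a joint stands for the part that bears it (a point fixed in the world has none). Each returns a list of dicts, best first, with "p" (0 to 1); they miss things now and then, are a little off and sometimes report something else, mostly with a low value. They report only what shows in the picture. A call takes as long as a camera call.
- r.spot_in(name, camera): "pixel" ([column, row] in pixels, amid what is visible of it).
- r.regions_of(name, camera): "pixels" (480x640 bool, what is visible of it) and "pixel" ([column, row] in pixels, amid what is visible of it).
- r.spot_point(name, camera): "pixel" ([column, row] in pixels: a listed point, or the origin of a listed thing).
The state is a dict: "clock": time; "qpos": joint angles; "dq": joint speeds; "joint_efforts": joint torques, N m; "ee_pos": TCP position; "orientation": TCP orientation; "ft_force": force on the tool from outside, world axes, zero at the start; "moment": the same for the moment, N m; "gripper_width": finger opening in m; "grasp_force": force on a finger pad.
Only numpy, scipy, OpenCV 4.12 (cv2) and the standard library are available. Lean on these libraries where they do the work, as an engineer would, in place of code of your own. Each camera call takes 0.05 s, during which the arm holds its last target. There are 200 camera calls.

## Working session

There is one attempt and no reset: what is moved stays moved. The work goes in short steps, Python scripts to look and compute and a tool call to move; the robot and the scene stay as the last step left them, time stands still between calls to the robot, and variables do not carry over. Pictures are saved under pics/ and viewed, at most 10 in all, crops included, and the job is handed in when it is done.

Besides the shell and the picture viewer there is one more tool, called after "Call:" as name(argument=value, ...) on one line, values as JSON. apply_moves: Moves the arm, as the interface text tells. Its arguments: {"type":"object","properties":{"plan":{"type":"string"},"grip":{"type":"number"},"squeeze":{"type":"number"}},"required":["plan"]}

```bash
mkdir -p pics; ls; python3 - <<'E'
from rig import r
import cv2,numpy as np
s=r.sense();print(s['clock'],s['ee_pos'],s['orientation'],s['gripper_width'])
ims=[]
for c in("scene","top"):
    im=r.grab_frame(c);ims.append(im)
    i=r.camera_info(c);print(c,i['fovy'],i['cx'],i['cy'],np.round(i['T'],3).tolist())
    for n in("machine","press_spot","cam_center","pot"):
        print(c,n,[(np.round(d['pixel'],1).tolist(),round(d['p'],2)) for d in r.spot_point(n,c)[:2]])
    cv2.imwrite(f"pics/{c}.png",im[:,:,::-1])
E
```

```text
pics
0.0 [ 0.23048828 -0.63387844  0.22080116] [ 5.44838250e-01 -3.09354098e+00 -2.56756088e-03] 0.08754760418107521
scene 42.226086022030906 319.6979441708373 233.85990411532023 [[-0.807, 0.392, -0.442, 1.214], [0.591, 0.533, -0.606, 1.024], [-0.002, -0.75, -0.661, 1.172], [0.0, 0.0, 0.0, 1.0]]
scene machine [([253.5, 268.3], 0.67)]
scene press_spot [([301.5, 202.4], 0.94)]
scene cam_center [([275.8, 214.3], 0.78)]
scene pot [([251.4, 282.4], 0.92)]
top 54.26759489458479 318.60578453672457 243.53281456290782 [[0.026, -0.996, 0.084, 0.42], [-1.0, -0.027, -0.01, 0.047], [0.012, -0.084, -0.996, 1.341], [0.0, 0.0, 0.0, 1.0]]
top machine [([343.1, 199.3], 0.79)]
top press_spot [([335.6, 239.3], 0.58), ([343.2, 216.0], 0.32)]
top cam_center [([342.2, 214.1], 0.73)]
top pot [([309.0, 167.7], 0.57)]
```

View pics/scene.png

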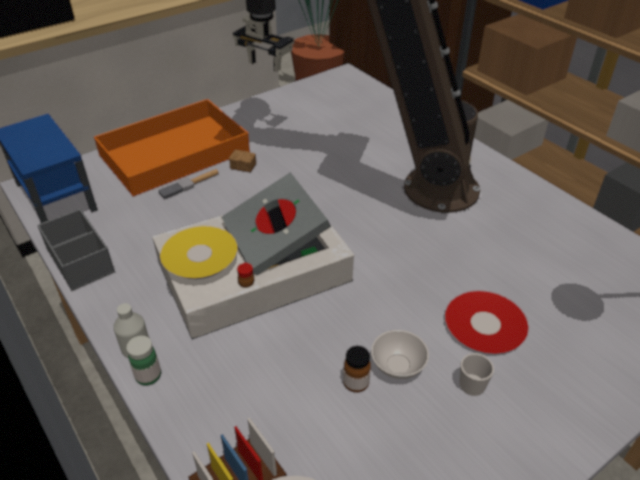

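View pics/top.png

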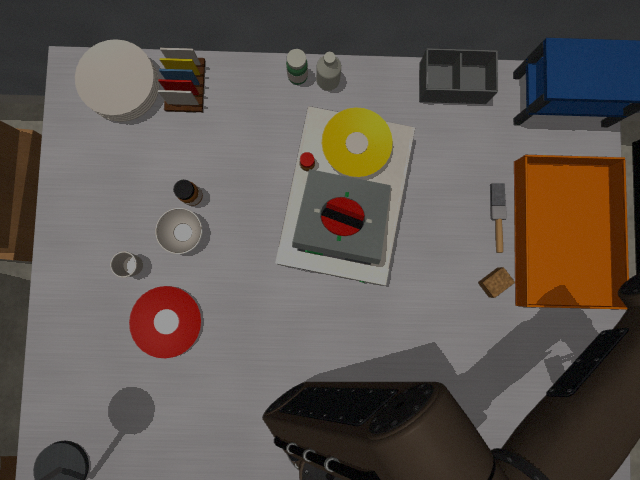

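The scene view shows the hatch ajar with its press strip near (301,202), the fastener at (276,216) and the yellow plate at (199,252). In the top view the fastener is at (343,216), the plate at (357,143) and the machine's corners near (308,107), (414,127), (387,286) and (277,264). Next I fit the whole model to these points.

```bash
cat > h.py <<'E'
from rig import r
import cv2,numpy as np
from scipy.optimize import least_squares
def proj(c,P,info={}):
    if c not in info: info[c]=r.camera_info(c)
    i=info[c];T=i['T'];f=240/np.tan(np.radians(i['fovy'])/2)
    p=(np.asarray(P)-T[:3,3])@T[:3,:3]
    return np.array([i['cx']+f*p[0]/p[2],i['cy']+f*p[1]/p[2]])
def mw(q,P):
    c,s=np.cos(q[2]),np.sin(q[2]);return np.array([q[0]+c*P[0]-s*P[1],q[1]+s*P[0]+c*P[1],P[2]])
def hatch(q,P):  # P in hatch-shut machine coords, rotated about hinge by q[3]
    a=q[3];u=P[0]-.03;w=P[2]-.095
    return mw(q,[.03+u*np.cos(a)+w*np.sin(a),P[1],.095-u*np.sin(a)+w*np.cos(a)])
E
python3 - <<'E'
from h import *
obs=[("top",mw,(.135,0,.132),(357,143)),("scene",mw,(.135,0,.132),(199,252)),
("top",mw,(.22,.15,.095),(308,107)),("top",mw,(.22,-.15,.095),(414,127)),("top",mw,(-.22,-.15,.095),(387,286)),("top",mw,(-.22,.15,.095),(277,264)),
("scene",mw,(-.22,.15,.095),(351,257)),
("top",hatch,(-.09,0,.125),(343,216)),("scene",hatch,(-.09,0,.125),(276,216)),
("scene",hatch,(-.168,0,.125),(301.5,202.4)),("top",hatch,(-.168,0,.125),(335.6,239.3)),
("scene",hatch,(-.19,-.11,.125),(291,176)),("scene",hatch,(-.19,.11,.125),(329,220)),
("top",hatch,(-.19,-.11,.125),(381,264)),("top",hatch,(-.19,.11,.125),(294,247))]
res=lambda q:np.concatenate([proj(c,f(q,P))-np.array(o) for c,f,P,o in obs])
s=least_squares(res,[.62,0,-.15,.3],loss='soft_l1',f_scale=2);q=s.x
print(q);print(np.round(res(q).reshape(-1,2),1).tolist())
# slot angle from top: red disc pixels minus
from itertools import product
im=cv2.imread("pics/top.png").astype(int);sc=cv2.imread("pics/scene.png").astype(int)
for nm,I in(("top",im),("scene",sc)):
    best=[]
    for a in np.arange(-.3,1.7,.05):
        v=0
        for t,w in product(np.linspace(-.045,.045,19),(-.01,0,.01)):
            # slot dir = y axis rotated clockwise by a -> (sin a, cos a)
            P=(-.09+t*np.sin(a)+w*np.cos(a),t*np.cos(a)-w*np.sin(a),.125)
            x,y=np.round(proj(nm,hatch(q,P))).astype(int);v+=I[y,x,2]
        best.append((v,round(a,2)))
    print(nm,sorted(best)[:4])
for n,P in(("press",(-.168,0,.125)),("cam",(-.09,0,.125))):print(n,hatch(q,P),"shut",mw(q,P))
np.save("q.npy",q)
from scipy.spatial.transform import Rotation as R
print(R.from_rotvec(r.sense()['orientation']).as_matrix().round(3))
E
```

```text
[ 0.661858   -0.03686188 -0.16248448  0.2975645 ]
[[-0.2, -1.1], [-1.3, -2.3], [-0.7, -1.1], [1.0, -0.7], [-0.2, -1.0], [-1.1, -0.3], [2.1, -4.0], [-0.2, 2.2], [-0.3, 0.3], [0.4, -1.4], [2.3, 6.9], [0.2, -1.8], [0.1, 1.4], [-0.7, -1.3], [-1.3, -1.0]]
top [(np.int64(890), np.float64(0.2)), (np.int64(974), np.float64(0.15)), (np.int64(1245), np.float64(0.25)), (np.int64(1311), np.float64(0.1))]
scene [(np.int64(1382), np.float64(0.2)), (np.int64(1406), np.float64(0.15)), (np.int64(1440), np.float64(0.25)), (np.int64(1451), np.float64(0.1))]
press [ 0.51333757 -0.01251497  0.18173374] shut [ 0.49607083 -0.00968444  0.125     ]
cam [ 0.5869275  -0.02457855  0.15886471] shut [ 0.57304345 -0.02230254  0.125     ]
[[-0.94  -0.342  0.   ]
 [-0.342  0.94   0.   ]
 [-0.     0.    -1.   ]]
```

Call:
apply_moves(plan="0 0 -4 0 0 0; 0 0 -6 0 0 -7; -47.8 48.7 -6 0 0 -150; -47.8 48.7 -6 0 0 -150; -47.8 48.7 -6 0 0 -150; -47.8 48.7 -6 0 0 -150; -47.8 48.7 -6 0 0 -150; -47.8 48.7 -6 0 0 -150; -47.8 48.7 -6 0 0 -150; -47.8 48.7 -6 0 0 -150", grip=0)

```text
clock: 1.33
ee_pos: [0.3691, -0.3291, 0.2821]
orientation: [-2.115, 2.323, -0.001]
ft_force: [2.0, -0.2, 0.2]
gripper_width: 0.0264
grasp_force: 0.0
```

```bash
cat >> h.py <<'E'
from scipy.spatial.transform import Rotation as R
def go(p,ydeg):  # print tool shift/turn to reach TCP p, pointing down, tool y at world angle ydeg
    s=r.sense();M=R.from_rotvec(s['orientation']).as_matrix()
    y=np.array([np.cos(np.radians(ydeg)),np.sin(np.radians(ydeg)),0]);z=np.array([0,0,-1.]);G=np.c_[np.cross(y,z),y,z]
    print("t",s['clock'],"pos",s['ee_pos'].round(4),"F",s['ft_force'].round(1),"yang",np.degrees(np.arctan2(M[1,1],M[0,1])).round(2),"q",s['qpos'].round(2),"w",round(s['gripper_width'],4))
    print("shift cm",(M.T@(np.array(p)-s['ee_pos'])*100).round(2),"rot",np.degrees(R.from_matrix(M.T@G).as_rotvec()).round(1))
E
python3 -c "
from h import *
go([.5133,-.0125,.28],260.7)"
```

```text
t 1.3333 pos [ 0.3691 -0.3291  0.2821] F [ 2.  -0.2  0.2] yang 174.62 q [-0.33  0.02 -0.28  0.   -1.27  0.24] w 0.0264
shift cm [-32.88 -11.39   0.21] rot [ -0.   -0.  -86.1]
```

Call:
apply_moves(plan="-32.9 -11.4 0.2 0 0 -86; -32.9 -11.4 0.2 0 0 -86; -32.9 -11.4 0.2 0 0 -86; -32.9 -11.4 0.2 0 0 -86; -32.9 -11.4 0.2 0 0 -86; -32.9 -11.4 0.2 0 0 -86; -32.9 -11.4 0.2 0 0 -86; -32.9 -11.4 0.2 0 0 -86; -32.9 -11.4 0.2 0 0 -86; -32.9 -11.4 0.2 0 0 -86")

```text
clock: 2.17
ee_pos: [0.5163, -0.0117, 0.2794]
orientation: [-3.075, 0.641, 0.0]
ft_force: [0.3, -0.2, -0.2]
gripper_width: 0.0008
grasp_force: 0.0
```

```bash
python3 -c "
from h import *
go([.5133,-.0125,.28],260.7)"
```

```text
t 2.1667 pos [ 0.5163 -0.0117  0.2794] F [ 0.3 -0.2 -0.2] yang -113.54 q [ 0.36  0.06 -0.24 -0.   -1.27  0.8 ] w 0.0008
shift cm [-0.25  0.19 -0.06] rot [ -0.    0.  -14.2]
```

Call:
apply_moves(plan="-0.25 0.2 1 0 0 -7; -0.25 0.2 3 0 0 -14.2; -0.25 0.2 5.4 0 0 -14.2; -0.25 0.2 5.4 0 0 -14.2; -0.25 0.2 5.4 0 0 -14.2")

```text
clock: 2.58
ee_pos: [0.5113, -0.0161, 0.2255]
orientation: [3.129, -0.272, -0.003]
ft_force: [0.9, -0.5, 0.8]
gripper_width: 0.0001
grasp_force: 0.0
```

```bash
python3 - <<'E'
from h import *
q=np.load("q.npy");go([.5133,-.0125,.225],260.7)
im=r.grab_frame("scene")
cv2.imwrite("pics/s2.png",cv2.resize(im[130:290,150:390,::-1],None,fx=3,fy=3,interpolation=2))
E
```

```text
t 2.5833 pos [ 0.5113 -0.0161  0.2255] F [ 0.9 -0.5  0.8] yang -99.95 q [ 0.35  0.09 -0.34  0.   -1.15  1.04] w 0.0001
shift cm [ 0.13 -0.39  0.04] rot [ 0.1  0.1 -0.6]
```

View pics/s2.png

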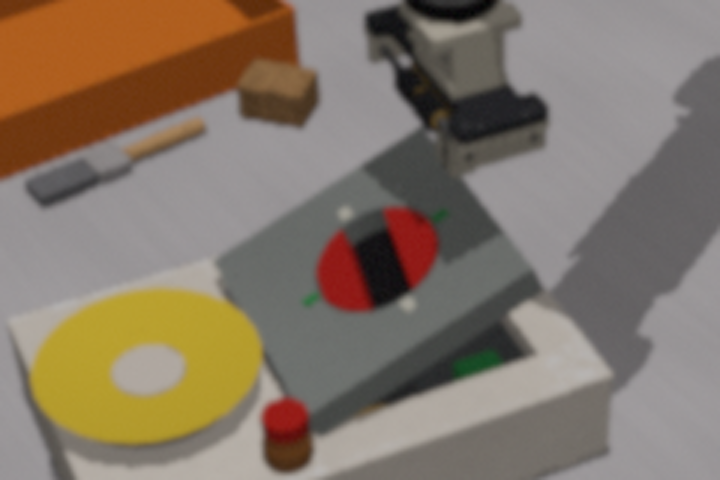

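The tip, near (460,165) in the crop, hangs just above the front strip of the hatch. I'll press along the hatch's arc.

Call:
apply_moves(plan="0.2 -0.3 0.6 0 0 0; 0.3 -0.3 1.2 0 0 0; 0.3 -0.3 1.8 0 0 0; 0 -0.3 2.5 0 0 0; -0.3 -0.3 3.2 0 0 0; -0.5 -0.3 3.9 0 0 0; -0.8 -0.3 4.6 0 0 0; -1.0 -0.3 5.3 0 0 0; -1.2 -0.3 6.0 0 0 0; -1.3 -0.3 6.6 0 0 0")

```text
clock: 3.47
ee_pos: [0.499, -0.0106, 0.1589]
orientation: [3.13, -0.271, -0.001]
ft_force: [-1.6, -0.2, 3.6]
gripper_width: 0.0004
grasp_force: 1.4
```

Call:
apply_moves(plan="0 0 0.2 0 0 0; -0.1 0 0.4 0 0 0; -0.1 0 0.6 0 0 0; -0.1 0 0.8 0 0 0; -0.1 0 0.8 0 0 0")

```text
clock: 3.88
ee_pos: [0.4987, -0.0104, 0.1515]
orientation: [-3.13, 0.271, 0.0]
ft_force: [-1.0, 0.4, 1.3]
gripper_width: 0.0006
grasp_force: 0.3
```

Call:
apply_moves(plan="0 0 0.1 0 0 0; 0 0 0.2 0 0 0; 0 0 0.2 0 0 0")

```text
clock: 4.13
ee_pos: [0.4987, -0.0104, 0.1497]
orientation: [-3.13, 0.271, -0.0]
ft_force: [-1.1, 0.0, 0.8]
gripper_width: 0.0006
grasp_force: 0.7
```

Call:
apply_moves(plan="0 0 0.1 0 0 0; 0 0 0.15 0 0 0; 0 0 0.15 0 0 0")

```text
clock: 4.38
ee_pos: [0.4986, -0.0104, 0.1482]
orientation: [-3.13, 0.271, 0.0]
ft_force: [-0.4, 0.1, 1.9]
gripper_width: 0.0007
grasp_force: 0.8
```

Call:
apply_moves(plan="0 0 0.1 0 0 0; 0 0 0.2 0 0 0; 0 0 0.2 0 0 0")

```text
clock: 4.63
ee_pos: [0.4986, -0.0104, 0.1461]
orientation: [-3.13, 0.271, 0.0]
ft_force: [-1.1, 0.1, 0.9]
gripper_width: 0.0
grasp_force: 0.7
```

Call:
apply_moves(plan="0 0 0.1 0 0 0; 0 0 0.1 0 0 0")

```text
clock: 4.8
ee_pos: [0.4986, -0.0104, 0.1451]
orientation: [3.13, -0.271, -0.0]
ft_force: [-2.9, 0.3, 1.4]
gripper_width: 0.0006
grasp_force: 0.8
```

```bash
python3 - <<'E'
from h import *
a=r.grab_frame("scene")[130:290,150:390];b=r.grab_frame("top")[90:300,250:450]
cv2.imwrite("pics/s3.png",np.vstack([cv2.resize(a,(440,293)),cv2.resize(b,(440,300)) ])[:,:,::-1])
E
```

```text
(no output)
```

View pics/s3.png

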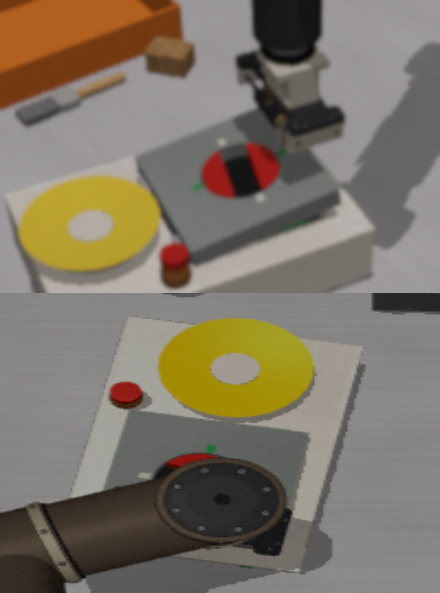

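The hatch is nearly down, but a thin gap still shows at its front edge near (320,215). I'll keep pressing.

Call:
apply_moves(plan="0 0 0.1 0 0 0; 0 0 0.2 0 0 0; 0 0 0.3 0 0 0; 0 0 0.3 0 0 0")

```text
clock: 5.23
ee_pos: [0.4986, -0.0104, 0.142]
orientation: [3.13, -0.271, -0.0]
ft_force: [-1.4, 0.0, 1.3]
gripper_width: 0.0005
grasp_force: 0.6
```

Call:
apply_moves(plan="0 0 0.1 0 0 0; 0 0 0.2 0 0 0; 0 0 0.2 0 0 0")

```text
clock: 5.48
ee_pos: [0.4986, -0.0104, 0.1401]
orientation: [3.13, -0.271, -0.0]
ft_force: [0.4, -1.0, 1.5]
gripper_width: 0.0006
grasp_force: 0.6
```

```bash
python3 - <<'E'
from h import *
a=r.grab_frame("scene")[150:280,200:380];b=r.grab_frame("wrist")
cv2.imwrite("pics/s4.png",np.hstack([cv2.resize(a,(400,300),interpolation=2),cv2.resize(b,(400,300)) ])[:,:,::-1])
q=np.load("q.npy");print([proj("scene",r.sense()['ee_pos']-[0,0,.025])])
E
```

```text
[array([307.43601997, 219.15400905])]
```

View pics/s4.png

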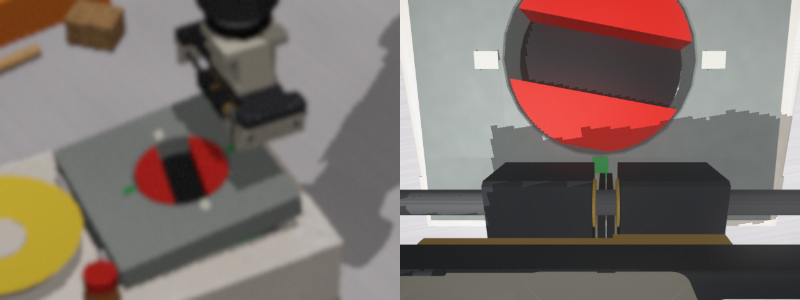

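The tip sits on the bare strip, with the fastener slot ahead of it, near (600,75) in the wrist half. The hatch is almost shut, so I'll press on until the force rises.

Call:
apply_moves(plan="0 0 0.1 0 0 0; 0 0 0.2 0 0 0; 0 0 0.2 0 0 0")

```text
clock: 5.83
ee_pos: [0.4986, -0.0104, 0.1381]
orientation: [-3.13, 0.271, 0.0]
ft_force: [-1.2, 0.8, 1.2]
gripper_width: 0.0004
grasp_force: 0.6
```

Call:
apply_moves(plan="0 0 0.1 0 0 0; 0 0 0.2 0 0 0; 0 0 0.2 0 0 0")

```text
clock: 6.08
ee_pos: [0.4985, -0.0104, 0.1361]
orientation: [3.13, -0.271, -0.0]
ft_force: [-0.8, -0.5, 0.1]
gripper_width: 0.0003
grasp_force: 0.6
```

Call:
apply_moves(plan="0 0 0.1 0 0 0; 0 0 0.2 0 0 0; 0 0 0.2 0 0 0")

```text
clock: 6.33
ee_pos: [0.4986, -0.0104, 0.134]
orientation: [3.13, -0.271, -0.0]
ft_force: [-1.0, -1.2, 0.5]
gripper_width: 0.0005
grasp_force: 0.6
```

```bash
python3 - <<'E'
from h import *
q=np.load("q.npy");s=r.sense();print(s['ft_force'].round(1),s['clock'])
b=r.grab_frame("wrist");tip=s['ee_pos']-[0,0,.025]
print("tip",proj("wrist",tip),"corner +x",proj("wrist",tip+[.0095,0,0]))
for a in(0,.03,.06,.1):
    q[3]=a;print(a,[proj("wrist",hatch(q,P)).round() for P in((-.09,0,.125),(-.168,0,.125),(-.19,.11,.125),(-.19,-.11,.125),(-.09,.055,.125),(-.09,-.055,.125))])
    print([proj("scene",hatch(q,P)).round() for P in((-.09,0,.125),(-.19,.11,.125))])
for n in("press_spot","cam_center"):
  print(n,[(d['pixel'],d['p']) for d in r.spot_point(n,"wrist")])
a=r.grab_frame("scene")
print("scene",[(d['pixel'],d['p']) for d in r.spot_point("cam_center","scene")])
T=r.camera_info("wrist")['T'];print(T.round(3))
cv2.imwrite("pics/s5.png",np.hstack([cv2.resize(a[150:280,230:380],(400,347),interpolation=2),cv2.resize(b[150:],(400,347))])[:,:,::-1])
E
```

```text
[-1.  -1.2  0.5] 6.3333
tip [328.34775778 276.74341609] corner +x [324.77836803 257.32078606]
0 [array([326., 104.]), array([328., 295.]), array([ 78., 344.]), array([579., 340.]), array([182., 105.]), array([469., 103.])]
[array([281., 225.]), array([335., 238.])]
0.03 [array([325., 101.]), array([328., 298.]), array([ 69., 349.]), array([588., 345.]), array([178., 102.]), array([473.,  99.])]
[array([281., 224.]), array([335., 237.])]
0.06 [array([325.,  97.]), array([327., 301.]), array([ 59., 355.]), array([598., 350.]), array([175.,  99.]), array([476.,  96.])]
[array([280., 223.]), array([335., 235.])]
0.1 [array([325.,  92.]), array([327., 305.]), array([ 45., 362.]), array([612., 357.]), array([170.,  93.]), array([481.,  90.])]
[array([280., 222.]), array([334., 232.])]
press_spot [([317.2, 303.7], 0.91)]
cam_center []
scene [([281.4, 225.0], 0.74)]
[[-0.171 -0.955 -0.242  0.564]
 [-0.985  0.166  0.042 -0.022]
 [ 0.     0.245 -0.969  0.297]
 [ 0.     0.     0.     1.   ]]
```

View pics/s5.png

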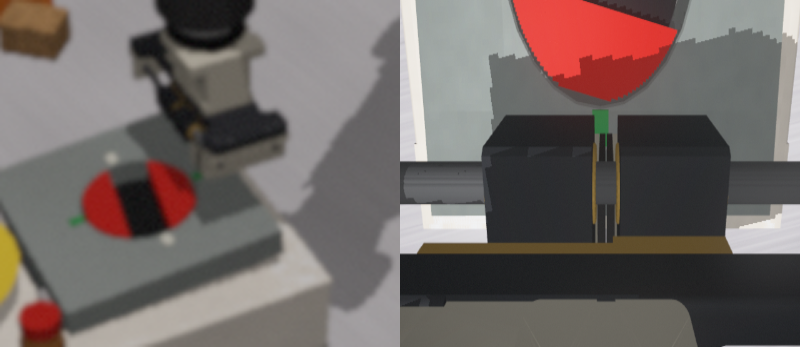

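```bash
python3 - <<'E'
from h import *
q=np.load("q.npy");q2=q.copy()
tip=r.sense()['ee_pos']-[0,0,.025]
out=[]
for c,k in(("scene",3),("wrist",1)):
    im=cv2.resize(r.grab_frame(c),None,fx=k,fy=k,interpolation=2)
    ln=lambda P,col:cv2.polylines(im,[np.round([k*proj(c,p) for p in P]).astype(int)],True,col,1)
    for a,col in((0,(255,255,0)),(.1,(0,255,255))):
        q2[3]=a
        ln([hatch(q2,(x,y,.125)) for x,y in((-.19,-.11),(-.19,.11),(.03,.11),(.03,-.11))],col)
    ln([mw(q,(x,y,.095)) for x,y in((-.22,-.15),(-.22,.15),(.22,.15),(.22,-.15))],(255,0,255))
    ln([tip+[x,y,0] for x,y in((-.01,-.01),(-.01,.01),(.01,.01),(.01,-.01))],(0,255,0))
    out.append(im[450:840,600:1200] if k==3 else cv2.resize(im[60:420],(600,340)))
cv2.imwrite("pics/s6.png",cv2.resize(np.vstack(out),(480,584))[:,:,::-1])
E
```

```text
(no output)
```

View pics/s6.png

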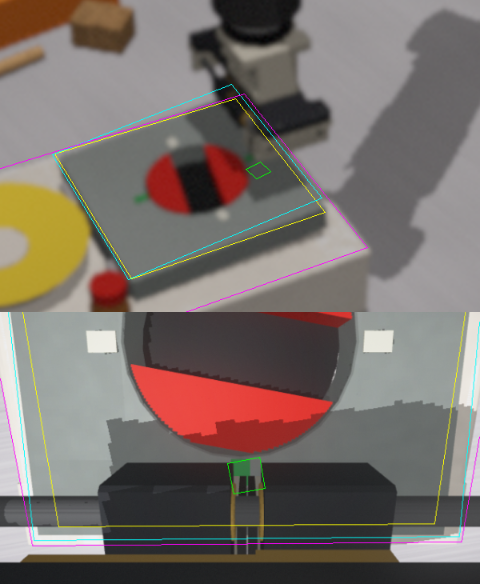

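The two views disagree slightly (about 0 to 0.1 rad), but both show the hatch following the tip. The dead stop will settle it, so I'll keep pressing in small steps.

Call:
apply_moves(plan="0 0 0.1 0 0 0; 0 0 0.2 0 0 0; 0 0 0.3 0 0 0; 0 0 0.3 0 0 0")

```text
clock: 7.02
ee_pos: [0.4985, -0.0104, 0.1311]
orientation: [3.13, -0.271, -0.001]
ft_force: [-0.8, 0.8, 1.1]
gripper_width: 0.0003
grasp_force: 0.5
```

Call:
apply_moves(plan="0 0 0.1 0 0 0; 0 0 0.2 0 0 0; 0 0 0.2 0 0 0")

```text
clock: 7.27
ee_pos: [0.4985, -0.0104, 0.129]
orientation: [3.13, -0.271, -0.0]
ft_force: [-0.4, 1.3, -0.2]
gripper_width: 0.0001
grasp_force: 0.5
```

Call:
apply_moves(plan="0 0 0.1 0 0 0; 0 0 0.2 0 0 0; 0 0 0.2 0 0 0")

```text
clock: 7.52
ee_pos: [0.4986, -0.0104, 0.1271]
orientation: [3.13, -0.271, -0.0]
ft_force: [0.9, 0.5, 1.1]
gripper_width: 0.0006
grasp_force: 0.4
```

```bash
python3 - <<'E'
from h import *
q=np.load("q.npy")
for c in("wrist","scene"):
    b=r.grab_frame(c).astype(int);m=(b[...,0]>110)&(b[...,1]<70)&(b[...,2]<70)
    lab=cv2.connectedComponentsWithStats(m.astype(np.uint8))[2:]
    print(c,[(s.tolist(),x.round(1).tolist()) for s,x in zip(*lab) if 60<s[4]<200000][:8])
    for a in(0,.05,.1):
        q[3]=a;E=np.array([proj(c,hatch(q,(-.09+.055*np.cos(t),.055*np.sin(t),.125))) for t in np.linspace(0,6.28,72)])
        print(a,E.min(0).round(1),E.max(0).round(1))
    g=b.sum(2)
    if c=="wrist": print("row200",[(x,b[200,x].tolist()) for x in list(range(0,90,6))+list(range(550,640,6))])
print(r.camera_info("wrist")['T'].round(3).tolist(),r.camera_info("wrist")['fovy'])
E
```

```text
wrist [([184, 0, 288, 80, 13967], [352.4, 29.0]), ([174, 132, 270, 119, 11885], [338.0, 204.0])]
0 [174.8 -68.5] [476.  247.6]
0.05 [168.6 -78.4] [481.8 249.5]
0.1 [161.9 -89.2] [488.1 250.3]
row200 [(0, [233, 229, 222]), (6, [240, 241, 242]), (12, [239, 238, 237]), (18, [239, 236, 230]), (24, [240, 237, 231]), (30, [156, 162, 160]), (36, [158, 165, 163]), (42, [160, 166, 163]), (48, [158, 164, 163]), (54, [158, 165, 162]), (60, [158, 165, 164]), (66, [156, 164, 161]), (72, [158, 164, 163]), (78, [159, 167, 165]), (84, [159, 167, 164]), (550, [105, 110, 108]), (556, [104, 109, 108]), (562, [105, 110, 109]), (568, [105, 109, 107]), (574, [106, 110, 109]), (580, [106, 110, 108]), (586, [106, 110, 108]), (592, [106, 110, 108]), (598, [107, 111, 108]), (604, [106, 109, 108]), (610, [105, 109, 108]), (616, [165, 160, 152]), (622, [168, 161, 154]), (628, [168, 163, 155]), (634, [168, 162, 155])]
scene [([98, 101, 146, 50, 1820], [156.7, 125.9]), ([96, 134, 152, 61, 2073], [184.5, 164.8]), ([286, 212, 18, 25, 210], [294.4, 224.1]), ([261, 215, 18, 25, 262], [269.2, 228.0]), ([238, 263, 15, 12, 135], [244.9, 268.4]), ([445, 292, 83, 62, 3313], [486.3, 322.0]), ([235, 428, 26, 34, 140], [248.5, 445.9])]
0 [260.1 211.3] [302.5 239. ]
0.05 [259.4 209.4] [301.9 237.8]
0.1 [258.7 207.5] [301.1 236.7]
[[-0.171, -0.955, -0.242, 0.564], [-0.985, 0.166, 0.042, -0.022], [0.0, 0.245, -0.969, 0.29], [0.0, 0.0, 0.0, 1.0]] 58.40760723349711
```

Call:
apply_moves(plan="0 0 0.1 0 0 0; 0 0 0.2 0 0 0; 0 0 0.2 0 0 0")

```text
clock: 7.87
ee_pos: [0.4986, -0.0104, 0.1251]
orientation: [-3.13, 0.271, 0.0]
ft_force: [0.3, 0.9, 0.8]
gripper_width: 0.0003
grasp_force: 0.3
```

Call:
apply_moves(plan="0 0 0.1 0 0 0; 0 0 0.2 0 0 0; 0 0 0.2 0 0 0")

```text
clock: 8.12
ee_pos: [0.4986, -0.0104, 0.1231]
orientation: [3.13, -0.271, -0.0]
ft_force: [-0.2, 0.8, 0.5]
gripper_width: 0.0007
grasp_force: 0.2
```

```bash
python3 - <<'E'
from h import *
a=r.grab_frame("scene")[165:265,260:360];b=r.grab_frame("wrist")[200:420,220:440]
cv2.imwrite("pics/s7.png",np.hstack([cv2.resize(a,(400,400),interpolation=2),cv2.resize(b,(400,400)) ])[:,:,::-1])
s=r.sense()
for dz in(-.025,0,.02):print(dz,(proj("scene",s['ee_pos']+[0,0,dz])-[260,165])*4,((proj("wrist",s['ee_pos']+[0,0,dz])-[220,200])*1.82+[400,0]))
E
```

```text
-0.025 [190.03939127 236.1752811 ] [597.21285249 139.39203492]
0 [189.48461606 207.29010347] [597.04075903 177.10589302]
0.02 [189.03266133 183.75842357] [596.86418988 215.80058455]
```

View pics/s7.png

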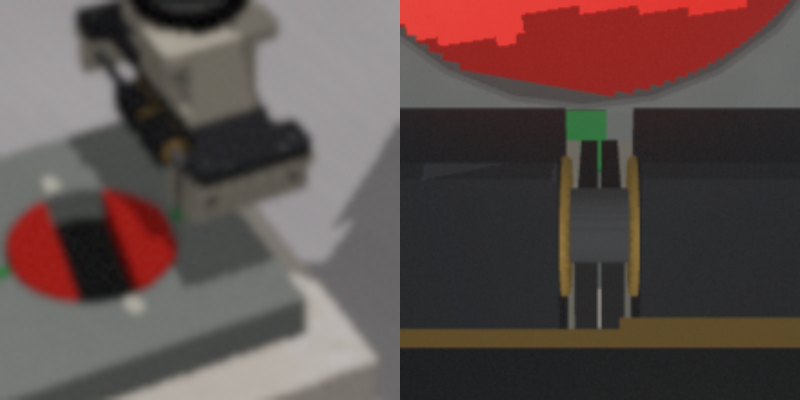

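```bash
cat >> h.py <<'E'
def red():
    b=r.grab_frame("scene")[200:250,250:315].astype(int);m=(b[...,0]>110)&(b[...,1]<70)&(b[...,2]<70)
    y,x=np.nonzero(m);print("red",len(x),(x.mean()+250).round(2),(y.mean()+200).round(2),"z",r.sense()['ee_pos'][2].round(4),r.sense()['ft_force'].round(1))
    return r.grab_frame("scene")
E
python3 -c "
from h import *
b=red();print((294.4*210+269.2*262)/472,(224.1*210+228*262)/472)
cv2.imwrite('pics/ref.png',b)"
```

```text
red 458 280.28 226.8 z 0.1232 [1.1 0.1 0.5]
280.41186440677967 226.26483050847457
```

Call:
apply_moves(plan="0 0 0.1 0 0 0; 0 0 0.2 0 0 0; 0 0 0.2 0 0 0")

```text
clock: 8.57
ee_pos: [0.4986, -0.0104, 0.1211]
orientation: [-3.13, 0.271, 0.0]
ft_force: [-0.4, -0.1, -0.1]
gripper_width: 0.0007
grasp_force: 0.0
```

```bash
python3 -c "
from h import *
b=red()
a=cv2.imread('pics/ref.png');d=np.abs(a.astype(int)-b).sum(2)>40
for n,sl in(('hatchL',(slice(215,275),slice(225,285))),('corner',(slice(225,260),slice(310,345)))):print(n,d[sl].sum())"
```

```text
red 458 280.63 227.06 z 0.1211 [ 0.3  0.9 -0.6]
hatchL 0
corner 7
```

Call:
apply_moves(plan="0 0 -2 0 0 0; 0 0 -5 0 0 0; 0 0 -8 0 0 0; -2 0 -11 0 0 0; -4 0 -14 0 0 0; -6 0 -16 0 0 0; -6 0 -16 0 0 0; -6 0 -16 0 0 0")

```text
clock: 9.33
ee_pos: [0.4396, 0.0003, 0.2829]
orientation: [-3.128, 0.269, -0.006]
ft_force: [0.6, 0.6, -1.1]
gripper_width: 0.0005
grasp_force: 0.0
```

```bash
python3 - <<'E'
from h import *
q=np.load("q.npy")
b=red();cv2.imwrite("pics/sc8.png",b[:,:,::-1])
w=r.grab_frame("wrist");cv2.imwrite("pics/w8.png",w[:,:,::-1])
go([.573,-.0223,.2],260)
for n in("press_spot","cam_center"):
  for c in("wrist","scene"):
    print(n,c,[(d['pixel'],round(d['p'],2)) for d in r.spot_point(n,c)])
    for a in(0,.05,.1):
        q[3]=a;print(a,proj(c,hatch(q,(-.168 if n[0]=='p' else -.09,0,.125))).round(1),end=' ')
    print()
tip=r.sense()['ee_pos']
im=w.copy()
for a,col in((0,(255,255,0)),(.1,(0,255,255))):
    q[3]=a
    cv2.polylines(im,[np.array([proj("wrist",hatch(q,(x,y,.125))) for x,y in((-.19,-.11),(-.19,.11),(.03,.11),(.03,-.11))]).round().astype(int)],True,col,1)
for dz in(0,-.025):cv2.circle(im,proj("wrist",tip+[.0095,0,dz]).round().astype(int).tolist(),3,(0,255,0),-1)
S=cv2.resize(b[160:280,215:375],None,fx=2,fy=2,interpolation=2);im[:240,:320]=S
cv2.imwrite("pics/w8o.png",im[:,:,::-1])
E
```

```text
red 515 282.39 226.33 z 0.2816 [1.1 0.  0.4]
t 9.4833 pos [ 4.394e-01 -2.000e-04  2.803e-01] F [ 0.5 -0.2 -0.6] yang -99.9 q [ 0.45 -0.08 -0.38 -0.   -1.28  0.95] w 0.0005
shift cm [13.55 -0.12  8.02] rot [0.  0.1 0.1]
press_spot wrist [([318.7, 143.1], 0.71)]
0 [327.8 140.5] 0.05 [327.7 138.3] 0.1 [327.7 135.3] 
press_spot scene [([310.5, 219.0], 0.87)]
0 [308.4 216. ] 0.05 [307.7 213.3] 0.1 [306.9 210.7] 
cam_center wrist []
0 [326.6  22.4] 0.05 [326.5  17.6] 0.1 [326.4  12.1] 
cam_center scene [([280.0, 228.0], 0.79)]
0 [281.3 224.8] 0.05 [280.6 223.2] 0.1 [279.9 221.7]
```

View pics/w8o.png

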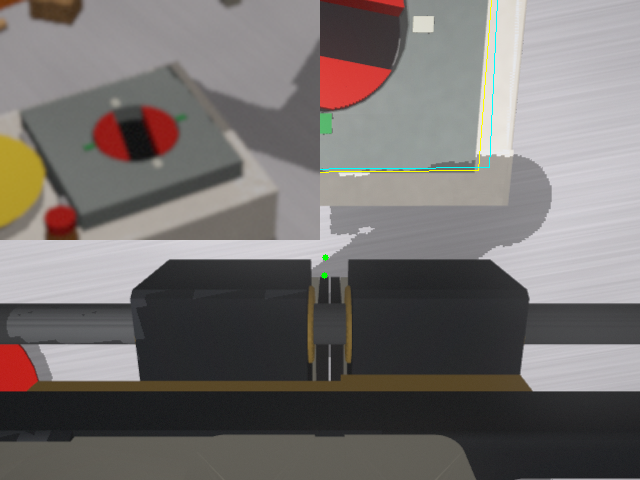

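The wrist inset shows the hatch nearly flat against the yellow a=0 outline, but no stop force has been felt yet. I'll go back to the spot and press until it is.

Call:
apply_moves(plan="3 0 2 0 0 0; 6 0 6 0 0 0; 6 0 10 0 0 0; 6 0 13 0 0 0; 6 0 15 0 0 0; 6 0 15.6 0 0 0; 6 0 16 0 0 0; 6 0 16.2 0 0 0; 6 0 16.4 0 0 0; 6 0 16.4 0 0 0")

```text
clock: 10.52
ee_pos: [0.4964, -0.0114, 0.1202]
orientation: [3.128, -0.27, -0.006]
ft_force: [-19.5, -0.6, 30.0]
gripper_width: 0.0009
grasp_force: 14.9
```

Call:
apply_moves(plan="0 0 0.1 0 0 0; 0 0 0.2 0 0 0; 0 0 0.3 0 0 0; 0 0 0.3 0 0 0")

```text
clock: 10.85
ee_pos: [0.4965, -0.0115, 0.12]
orientation: [3.128, -0.269, -0.003]
ft_force: [-32.0, 3.3, 57.5]
gripper_width: 0.0004
grasp_force: 28.7
```

Call:
apply_moves(plan="0 0 0.1 0 0 0; 0 0 0.2 0 0 0; 0 0 0.3 0 0 0; 0 0 0.3 0 0 0")

```text
clock: 11.18
ee_pos: [0.4966, -0.0115, 0.1198]
orientation: [3.128, -0.267, -0.001]
ft_force: [-43.2, 6.2, 85.4]
gripper_width: 0.0003
grasp_force: 43.0
```

Call:
apply_moves(plan="0 0 -1 0 0 0; 0 0 -3 0 0 0; 0 0 -6 0 0 0; 0 0 -6 0 0 0; 0 0 -6 0 0 0")

```text
clock: 11.6
ee_pos: [0.5007, -0.0098, 0.1745]
orientation: [-3.128, 0.27, -0.009]
ft_force: [-0.2, 0.4, -0.2]
gripper_width: 0.0005
grasp_force: 0.0
```

```bash
python3 - <<'E'
from h import *
b=red();w=r.grab_frame("wrist");go([.573,-.0223,.2],260)
print(r.spot_point("cam","wrist")[:1],[(d['pixel'],d['p']) for d in r.spot_point("cam_center","wrist")])
a=b[185:265,250:350]
cv2.imwrite("pics/s9.png",np.hstack([cv2.resize(a,(400,320),interpolation=2),cv2.resize(w[:384],(400,320))])[:,:,::-1])
E
```

```text
red 447 280.09 227.22 z 0.173 [ 0.3 -0.3 -0.2]
t 11.75 pos [ 0.4986 -0.0104  0.1713] F [0.2 0.2 0.1] yang -99.91 q [ 0.37  0.11 -0.44 -0.   -1.02  1.02] w 0.0005
shift cm [ 7.54 -0.11 -2.87] rot [-0.  -0.   0.1]Traceback (most recent call last):
  File "<stdin>", line 3, in <module>
ValueError: it knows: block, bowl, brush, cam_center, cup, lacquer, machine, plate, pot, press_spot
```

Call:
apply_moves(plan="2.5 0 0 0 0 5; 5 -0.1 0 0 0 9.7; 7.5 -0.1 0 0 0 9.7; 7.5 -0.1 0 0 0 9.7; 7.5 -0.1 0 0 0 9.7; 7.5 -0.1 0 0 0 9.7", grip=4.4)

```text
clock: 12.25
ee_pos: [0.5719, -0.0225, 0.1701]
orientation: [3.095, -0.535, -0.004]
ft_force: [-0.5, 0.1, -0.6]
gripper_width: 0.0348
grasp_force: 0.0
```

```bash
python3 - <<'E'
from h import *
b=red();q=np.load("q.npy");q[3]=0
w=r.grab_frame("wrist");cv2.imwrite("pics/w9.png",w[:,:,::-1]);go([.573,-.0223,.175],250.4)
for nm,I in(("scene",b),("w",w)):
    m=((I[...,0].astype(int)>100)&(I[...,1]<75)&(I[...,2]<75))
    if nm=="scene":
        m[:205]=0;m[250:]=0;m[:,:250]=0;m[:,315:]=0
        y,x=np.nonzero(m);print(nm,x.min(),x.max(),y.min(),y.max())
s=r.sense()
S=cv2.resize(b[190:260,245:345],(640,448),interpolation=2)
a=cv2.resize(w,(400,300));c=cv2.resize(S,(400,280))
cv2.imwrite("pics/s10.png",np.hstack([a[:280],c])[:,:,::-1])
for dz in(0,-.025):print(dz,proj("wrist",s['ee_pos']+[0,0,dz]))
E
```

```text
red 71 266.63 230.92 z 0.1705 [-0.2 -0.  -0.3]
t 12.4 pos [ 0.572  -0.0223  0.1712] F [-0.3 -0.5  0.8] yang -109.58 q [ 0.3   0.23 -0.29 -0.   -1.05  0.93] w 0.0426
shift cm [ 0.1  -0.03 -0.38] rot [0. 0. 0.]
scene 262 301 215 237
0 [328.5753387  297.44284961]
-0.025 [328.61799495 276.68415779]
```

View pics/s10.png

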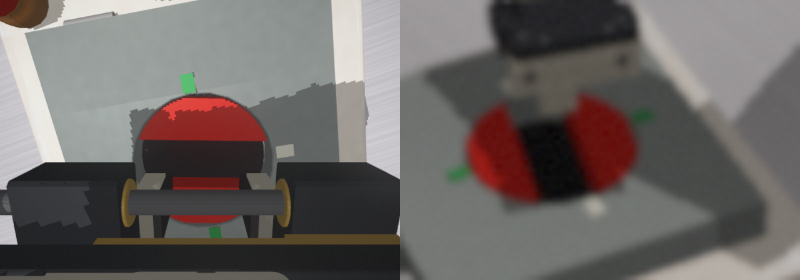

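The wrist half shows the slot lying parallel to the fingers (rows 140 to 178) with a finger near each end. The scene half shows the hatch flat. I'll compare the disc with the model and centre the tool.

```bash
python3 - <<'E'
from h import *
q=np.load("q.npy");q[3]=0
w=cv2.imread("pics/w9.png").astype(int)
E=np.array([proj("wrist",mw(q,(-.09+.055*np.cos(t),.055*np.sin(t),.125))) for t in np.linspace(0,6.28,72)])
print("model disc",E.min(0).round(1),E.max(0).round(1),"centre",proj("wrist",mw(q,(-.09,0,.125))))
m=((w[...,2]>90)&(w[...,1]<85)&(w[...,0]<85)).astype(np.uint8);m[:,:180]=0;m[:,470:]=0
y,x=np.nonzero(m);print("red",x.min(),x.max(),y.min(),y.max())
a=.18
for sgn in(1,-1):
    print("slot edge",[proj("wrist",mw(q,(-.09+t*np.sin(a)+sgn*.02*np.cos(a),t*np.cos(a)-sgn*.02*np.sin(a),.125))).round(1).tolist() for t in(-.03,0,.03)])
for c in(290,325,360):
    k=w[130:380,c];print(c,[(130+i,k[i,::-1].tolist()) for i in range(1,250) if abs(k[i]-k[i-1]).sum()>60][:14])
E
```

```text
model disc [219.6 150.6] [436.3 358. ] centre [327.99678931 260.77434135]
red 180 464 154 390
slot edge [[388.4, 222.4], [328.0, 222.3], [267.7, 222.2]]
slot edge [[385.6, 297.6], [328.0, 297.5], [270.2, 297.4]]
290 [(154, [109, 111, 109]), (155, [77, 75, 75]), (160, [217, 69, 62]), (175, [187, 56, 51]), (283, [86, 26, 22]), (303, [89, 43, 42]), (344, [108, 45, 44]), (354, [90, 69, 68])]
325 [(149, [102, 102, 101]), (150, [71, 64, 63]), (157, [183, 60, 54]), (176, [166, 50, 44]), (303, [91, 45, 42]), (344, [110, 47, 44]), (357, [78, 68, 68])]
360 [(153, [136, 139, 137]), (155, [90, 88, 88]), (225, [79, 33, 34]), (303, [90, 43, 42]), (344, [109, 47, 46]), (355, [85, 71, 69])]
```

Call:
apply_moves(plan="0 0 1 0 0 0; 0 0 2 0 0 0; 0 0 3 0 0 0; 0 0 3.8 0 0 0; 0 0 4.2 0 0 0; 0 0 4.2 0 0 0; 0 0 4.2 0 0 0")

```text
clock: 12.98
ee_pos: [0.5726, -0.0224, 0.1289]
orientation: [3.095, -0.534, -0.001]
ft_force: [0.0, -0.5, 0.5]
gripper_width: 0.0441
grasp_force: 0.0
```

Call:
apply_moves(plan="0 0 0.4 0 0 0; 0 0 0.8 0 0 0; 0 0 1.2 0 0 0; 0 0 1.2 0 0 0")

```text
clock: 13.32
ee_pos: [0.5722, -0.0224, 0.1164]
orientation: [3.095, -0.535, -0.002]
ft_force: [-0.4, 0.4, -0.7]
gripper_width: 0.044
grasp_force: 0.0
```

Call:
apply_moves(plan="0 0 0.3 0 0 0; 0 0 0.6 0 0 0; 0 0 0.9 0 0 0; 0 0 0.9 0 0 0")

```text
clock: 13.65
ee_pos: [0.5723, -0.0224, 0.1075]
orientation: [3.095, -0.535, -0.001]
ft_force: [-0.2, -0.2, -0.2]
gripper_width: 0.0442
grasp_force: 0.0
```

```bash
python3 - <<'E'
from h import *
w=r.grab_frame("wrist");cv2.imwrite("pics/w11.png",w[:,:,::-1]);go([.573,-.0223,.105],250.4);s=r.sense()
print(s['moment'].round(2))
for c in(240,250,410,420):
    k=w[200:380,c].astype(int);print(c,[(200+i,k[i].tolist()) for i in range(1,180) if abs(k[i]-k[i-1]).sum()>50][:10])
E
```

```text
t 13.7 pos [ 0.5725 -0.0224  0.1078] F [-0.3 -0.5 -0.2] yang -109.6 q [ 0.3   0.29 -0.37 -0.   -0.91  0.93] w 0.044
shift cm [ 0.05 -0.03  0.28] rot [ 0.  0. -0.]
[-0.09  0.15  0.06]
240 [(202, [209, 63, 57]), (264, [86, 42, 42]), (277, [124, 118, 110]), (297, [159, 154, 142]), (303, [98, 95, 90]), (304, [72, 70, 71])]
250 [(204, [216, 64, 57]), (264, [87, 43, 43]), (277, [123, 118, 107]), (303, [105, 101, 96]), (304, [73, 71, 71])]
410 [(265, [134, 47, 45]), (266, [77, 44, 45]), (277, [125, 117, 108]), (303, [103, 99, 95]), (304, [73, 70, 70])]
420 [(266, [90, 45, 46]), (277, [124, 117, 108]), (303, [98, 95, 89]), (304, [73, 70, 70]), (344, [111, 108, 104])]
```

Call:
apply_moves(plan="0 0 0.2 0 0 6; 0 0 0.2 0 0 12; 0 0 0.2 0 0 18; 0 0 0.2 0 0 24; 0 0 0.2 0 0 30; 0 0 0.2 0 0 36; 0 0 0.2 0 0 42; 0 0 0.2 0 0 42")

```text
clock: 14.37
ee_pos: [0.5716, -0.0222, 0.1061]
orientation: [2.693, -1.616, -0.003]
ft_force: [-2.6, 0.5, 0.1]
gripper_width: 0.0439
grasp_force: 1.0
```

```bash
cat >> h.py <<'E'
def cam(nm):
    w=r.grab_frame("wrist");cv2.imwrite(nm,w[:,:,::-1]);s=r.sense();print("M",s['moment'].round(2),s['ft_force'].round(1))
    q=np.load("q.npy");q[3]=0;best=[]
    I=w.astype(int);rad=I[...,0]-I[...,1]
    for a in np.arange(-.2,1.9,.04):
        v=[]
        for t in np.linspace(-.05,.05,21):
            for x in np.linspace(.022,.045,5):   # far & near cheeks
                for sg in(1,-1):
                    if t*t+x*x>.053**2: continue
                    p=proj("wrist",mw(q,(-.09+t*np.sin(a)+sg*x*np.cos(a),t*np.cos(a)-sg*x*np.sin(a),.125))).round().astype(int)
                    if 0<=p[1]<270 and 0<=p[0]<640: v.append(rad[p[1],p[0]]>30)
        best.append((round(np.mean(v),3),round(a,2)))
    print(sorted(best)[::-1][:4])
E
python3 -c "
from h import *
cam('pics/w12.png');go([.573,-.0223,.105],250.4-79.7)"
```

```text
M [0.24 1.18 0.04] [-1.7  0.1 -0.2]
[(np.float64(1.0), np.float64(0.64)), (np.float64(1.0), np.float64(0.52)), (np.float64(1.0), np.float64(0.28)), (np.float64(0.987), np.float64(0.76))]
t 14.4167 pos [ 0.5718 -0.0223  0.1061] F [-1.7  0.1 -0.2] yang -151.58 q [ 0.3   0.29 -0.37 -0.   -0.91  0.19] w 0.0439
shift cm [ 0.06 -0.1   0.11] rot [ 0.1  0.  37.7]
```

Call:
apply_moves(plan="0 0 0 0 0 6; 0 0 0 0 0 12; 0 0 0 0 0 18; 0 0 0 0 0 24; 0 0 0 0 0 30; 0 0 0 0 0 36; 0 0 0 0 0 40; 0 0 0 0 0 40")

```text
clock: 15.08
ee_pos: [0.5714, -0.0214, 0.1058]
orientation: [1.983, -2.436, -0.003]
ft_force: [-3.9, 4.9, 0.1]
gripper_width: 0.0438
grasp_force: 2.3
```

```bash
python3 -c "
from h import *
cam('pics/w13.png');go([.573,-.0223,.105],250.4-79.7)
b=r.grab_frame('scene');cv2.imwrite('pics/sc13.png',b)"
```

```text
M [1.72 1.47 0.08] [-3.   4.6 -0.1]
[(np.float64(1.0), np.float64(1.48)), (np.float64(1.0), np.float64(1.36)), (np.float64(1.0), np.float64(1.2)), (np.float64(0.986), np.float64(1.32))]
t 15.1333 pos [ 0.5717 -0.0216  0.1058] F [-3.   4.6 -0.1] yang 168.5 q [ 0.3   0.29 -0.37 -0.   -0.91 -0.5 ] w 0.0439
shift cm [ 0.04 -0.15  0.08] rot [ 0.1  0.  -2.2]
```

Call:
apply_moves(plan="0 0 0 0 0 4; 0 0 0 0 0 8; 0 0 0 0 0 8")

```text
clock: 15.43
ee_pos: [0.5719, -0.0213, 0.1058]
orientation: [1.809, -2.568, -0.003]
ft_force: [-3.6, 4.0, -0.9]
gripper_width: 0.0439
grasp_force: 2.2
```

```bash
python3 -c "
from h import *
cam('pics/w14.png');go([.573,-.0223,.105],250.4-79.7)"
```

```text
M [1.8  1.13 0.07] [-2.6  4.6 -1.2]
[(np.float64(1.0), np.float64(1.48)), (np.float64(1.0), np.float64(1.32)), (np.float64(1.0), np.float64(1.12)), (np.float64(0.987), np.float64(1.6))]
t 15.4833 pos [ 0.5721 -0.0214  0.1059] F [-2.6  4.6 -1.2] yang 160.51 q [ 0.3   0.29 -0.37 -0.   -0.91 -0.64] w 0.0438
shift cm [ 0.05 -0.12  0.09] rot [  0.1   0.  -10.2]
```

Call:
apply_moves(plan="0 0 0 0 0 3; 0 0 0 0 0 5; 0 0 0 0 0 5")

```text
clock: 15.73
ee_pos: [0.5731, -0.0203, 0.1059]
orientation: [-1.697, 2.641, 0.003]
ft_force: [-1.2, 10.0, -1.8]
gripper_width: 0.0439
grasp_force: 4.8
```

```bash
python3 -c "
from h import *
cam('pics/w15.png');go([.573,-.0223,.105],250.4-79.7)"
```

```text
M [3.72 0.61 0.26] [-1.8  9.8 -2.2]
[(np.float64(1.0), np.float64(1.4)), (np.float64(1.0), np.float64(1.16)), (np.float64(0.987), np.float64(1.68)), (np.float64(0.986), np.float64(1.56))]
t 15.7833 pos [ 0.573  -0.0204  0.1059] F [-1.8  9.8 -2.2] yang 155.56 q [ 0.3   0.29 -0.37 -0.   -0.91 -0.73] w 0.0439
shift cm [ 0.18 -0.08  0.09] rot [ -0.    0.2 -15.1]
```

Call:
apply_moves(plan="0 0 0 0 0 3; 0 0 0 0 0 3; 0 0 0 0 0 3")

```text
clock: 16.03
ee_pos: [0.5732, -0.0201, 0.1059]
orientation: [-1.638, 2.679, 0.001]
ft_force: [-1.3, 11.9, -2.9]
gripper_width: 0.0444
grasp_force: 32.0
```

```bash
python3 -c "
from h import *
cam('pics/w16.png');go([.573,-.0223,.105],250.4-79.7)"
```

```text
M [4.27 0.69 2.78] [-2.  11.7 -3.5]
[(np.float64(1.0), np.float64(1.44)), (np.float64(1.0), np.float64(1.2)), (np.float64(0.987), np.float64(1.68)), (np.float64(0.987), np.float64(1.6))]
t 16.0833 pos [ 0.5732 -0.0201  0.1059] F [-2.  11.7 -3.5] yang 152.88 q [ 0.31  0.3  -0.37 -0.   -0.91 -0.78] w 0.0442
shift cm [ 0.21 -0.09  0.09] rot [ -0.    0.1 -17.8]
```

The moment has jumped to 2.8 N m, so the fastener is on its stop. I'll back the turn off within the play and rise.

Call:
apply_moves(plan="0 0 0 0 0 -6; 0 0 0 0 0 -12; 0 0 0 0 0 -14; 0 0 0 0 0 -14; 0 0 -2 0 0 -14; 0 0 -5 0 0 -14; 0 0 -8 0 0 -14; 0 0 -12 0 0 -14; 0 0 -16 0 0 -14; 0 0 -16 0 0 -14")

```text
clock: 16.92
ee_pos: [0.5767, -0.0227, 0.2756]
orientation: [-1.937, 2.459, -0.012]
ft_force: [1.1, -0.5, 1.9]
gripper_width: 0.044
grasp_force: 0.0
```

```bash
python3 - <<'E'
from h import *
cam('pics/w17.png');go([.40,.0,.27],250.4-79.7)
q=np.load("q.npy");q[3]=0
b=r.grab_frame("scene")
I=b.astype(int);rad=I[...,0]-I[...,1]
best=[]
for a in np.arange(-.2,2.2,.05):
    v=0
    for t in np.linspace(-.045,.045,19):
        for w in(-.012,0,.012):
            x,y=np.round(proj("scene",mw(q,(-.09+t*np.sin(a)+w*np.cos(a),t*np.cos(a)-w*np.sin(a),.12)))+[1,1]).astype(int);v+=rad[y,x]
    best.append((v,round(a,2)))
print(sorted(best)[:5]);red()
E
```

```text
M [0.07 0.16 0.  ] [ 0.4 -0.4 -1.6]
[(np.float64(0.972), np.float64(1.6)), (np.float64(0.972), np.float64(1.56)), (np.float64(0.972), np.float64(1.52)), (np.float64(0.971), np.float64(1.64))]
t 16.9667 pos [ 0.5753 -0.0223  0.2717] F [ 0.4 -0.4 -1.6] yang 166.41 q [ 0.3   0.16 -0.14  0.   -1.26 -0.54] w 0.0438
shift cm [ 1.96 17.57  0.  ] rot [-0.5  0.2 -4.3]
[(np.int64(3308), np.float64(1.45)), (np.int64(3312), np.float64(1.4)), (np.int64(3338), np.float64(1.7)), (np.int64(3367), np.float64(1.5)), (np.int64(3367), np.float64(1.6))]
red 343 284.06 230.99 z 0.2669 [ 0.6  0.2 -0.7]
```

Call:
apply_moves(plan="0 4 -2 0 0 0; 0 4 -2 0 0 0; 0 4 -2 0 0 0; 0 4 -2 0 0 0; 0 4 -2 0 0 0; 0 4 -2 0 0 0")

```text
clock: 17.62
ee_pos: [0.534, -0.0131, 0.2851]
orientation: [1.941, -2.468, -0.001]
ft_force: [-0.7, 0.3, -0.0]
gripper_width: 0.0442
grasp_force: 0.0
```

```bash
python3 -c "
from h import *
cam('pics/w18.png');s=r.sense();print(s['ee_pos'],s['dq'].round(3));print(r.job_done())"
```

```text
M [ 0.01  0.06 -0.  ] [-0.4 -0.4 -0.3]
[(np.float64(1.0), np.float64(1.64)), (np.float64(1.0), np.float64(1.6)), (np.float64(1.0), np.float64(1.56)), (np.float64(1.0), np.float64(1.52))]
[ 0.53397086 -0.01307622  0.28526684] [ 0.001 -0.004  0.001  0.001 -0.001 -0.001]
the job is handed in; nothing more can be done
None
```

The hatch was pressed down onto its dead stop, the fastener was turned clockwise to its stop (slot about 1.58 rad, at the green marks), the arm finished clear, and I handed the job in at about 17.7 s; the press on the hatch reached about 96 N at the wrist, under the 120 N limit.

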